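# Light the engine bore with the torch from the case

## Task

Open the small grey instrument case by lifting its lid by the bow handle until the lid rests back on its stop. Take the torch (not the magnetic pick-up tool beside it) out of its saddles, lift it clear, tip it nose-down and shine it straight down the open cylinder bore of the engine: torch in line with the bore and pointing at the middle of it, lens a hand's breadth (about 10 cm) off the mouth, without knocking the torch against the engine. Finish while still holding the torch still in that pose, gripped in the air, with the case left open and everything else on the bench left where it is.

Things in the scene. Friction and masses are not known exactly. Their poses are not given: they have to be found in the camera images.
- case: Grey plastic case, fixed; base 176 (x) x 240 (y) x 66 mm high, walls 6 mm, inner floor 8 mm up. Origin: centre of underside. Front with latches faces -x, hinge on the top edge at +x. Two ribs (14 mm thick, x = +-36 mm, 48 mm tall) carry two tools lying along x, axes 43 mm up, at y = +52 and -52 mm, in either order. Between the ribs fingers have free room to the floor, 39 mm each side.
- lid (a joint): Lid angle in rad: 0 shut, 1.75 (100 degrees) open on its stop. The lid (0.3 kg, a shell 176 x 240 x 22 mm on top of the base) swings freely: let go below about 80 degrees it falls shut; past upright it falls back onto the stop and stays. The latches are already undone.
- lid_handle (a point): Middle of the grip bar of the steel bow handle on the lid: round, 10 mm thick, along the case's y, 84 mm free between its posts, centre 36 mm above the lid's top face, 18 mm behind the lid's front edge. With the lid shut it is at x = -70, y = 0, z = 124 mm in the case frame; it moves with the lid.
- lid_hinge (a point): Middle of the lid's hinge axis, on the case's top edge: case frame x = 88, y = 0, z = 66 mm; the axis runs along the case's y. When shut the handle bar lies 158 mm from it towards the case's -x and 58 mm up; opening carries the bar up and over towards the case's +x.
- torch: Aluminium torch with dark rings, 143 mm long, 0.1 to 0.2 kg: round barrel 26 mm across, flaring at one end to a head 34 mm across, 22 mm long, with the lens. Origin: on its axis at mid-length (grip here, a few mm from the centre of mass). Its x axis points out of the lens; lens 70 mm from the origin, tail 73 mm the other way. Starts lying level in the case, lens towards the case's -x.
- pickup: Magnetic pick-up tool in the other place in the case: barrel also 26 mm across, 136 mm long, with black rubber rings, no flared head; at one end a thin neck with a 14 mm magnet. Leave it there.
- engine: Small air-cooled engine, head removed, fixed, on two timber bearers 240 mm long; crankcase about 130 x 105 x 115 mm, flywheel on its -y side out to y = -98 mm, shaft on its +y side out to y = 114 mm; highest point (top of the cylinder) 215 mm above the bench. Origin: centre under the bearers, z up; the cylinder leans towards the engine's +x, away from the robot.
- barrel: The engine's finned cylinder, 108 mm across, leaning 50 degrees from vertical. Origin: centre of the open bore mouth (engine frame x = 96, y = 0, z = 170 mm). Its z axis is the bore axis, pointing out of the bore: up and towards the engine's +x. Bore 52 mm across, piston 42 mm down.
- head: The removed finned aluminium cylinder head, 92 x 92 x 38 mm, loose on the bench. Leave it.
- tray: Steel tray with the head bolts, 90 x 130 x 22 mm, loose on the bench. Leave it.
- plug: Spark plug lying on the bench, 70 mm long, loose. Leave it.
- spanner: Steel spanner, 170 mm long, lying on the bench. Leave it.
- tape: Black tape measure, 70 x 36 x 64 mm, standing on the bench. Leave it.
- tin: Steel grease tin with a dark lid, 72 mm across, 62 mm tall, standing on the bench. Leave it.

How it is judged (in metres and radians):
On the way, in this order (a step that is already met when the one before it is completed fails the run):
1. the case lid is opened onto its stop (value of joint lid above 1.7 rad), for 0.3 s.
2. the torch is drawn up out of its saddles, clear of the case, in the gripper (z of torch in the frame of case above 0.1 m and contact force between torch and the fingers above 1 N and contact force between torch and case below 0.2 N), for 0.2 s.
At the end, for the whole second after the job is handed in: Torch held still in the gripper, over 180 mm up, touching neither case nor engine; lens facing the bore, 40 to 160 mm off its mouth, axis within 13 degrees of the bore's and within 22 mm of the mouth's centre; lid beyond 1.7 rad; other loose things within 30 mm of their starts (value of joint lid above 1.7 rad and contact force between torch and the fingers above 1 N and contact force between torch and case below 0.2 N and contact force between torch and engine below 0.2 N and height (world z) of torch above 0.18 m and angle between the x axis of torch and the z axis of barrel, either way round below 0.24 rad and x of barrel in the frame of torch between 0.11 and 0.23 m and y of barrel in the frame of torch between -0.022 and 0.022 m and z of barrel in the frame of torch between -0.022 and 0.022 m and linear speed of torch below 0.03 m/s and angular speed of torch below 0.2 rad/s and distance of each of pickup, head, tray, plug, spanner, tape, tin from where it was at the start of the episode below 0.03 m); the arm keeps its last pose, push and grip.
It fails at once if the torch is knocked against the engine (more than 3 N) (contact force between torch and engine above 3 N).
It fails at once if another loose thing is moved by more than 30 mm (distance of any of pickup, head, tray, plug, spanner, tape, tin from where it was at the start of the episode above 0.03 m).
It also fails if it takes over 58 s, if anything falls off the work surface, if the arm or the gripper's body presses on something with over 40 N, if the wrist force passes 120 N, or if a joint passes its speed limit or range.

## Robot

A 6-joint arm with a two-finger parallel gripper is mounted at the origin on the work surface. World frame = base frame: x ahead of the robot, y to its left, z up, the work surface at z = 0. Lengths are in m, angles in degrees, forces in N, time in s.
With the tool pointing down it reaches from about 0.35 to 0.875 m from the base axis. Payload 4.2 kg.
Tool frame: the origin (TCP) lies midway between the tips of the shut fingers; the grasp point (between the pads) lies 19 mm behind it; z points along the fingers, y is the line along which they close (so a half turn about z gives the same grasp; the last joint's range is limited). The gripper opens to 87 mm and grips with 3 to 60 N. Pads are 19 mm wide; open, the fingers measure 117 mm over their backs; the gripper's body (75 mm by 190 mm) begins 51 mm behind the grasp point.
Start: joints at [-50.902, 22.042, 0.453, 0, -68.411, -14.817], TCP at [0.257, -0.57, 0.223] pointing down, gripper open.
Joint ranges: [-179.83, 179.83], [-69.29, 118.12], [-61.27, 80.66], [-181.25, 117.63], [-171.15, -9.14], [-177.46, 177.46]. Speed limits (degrees/s): [159.86, 159.86, 180, 180, 180, 180].

## Interface

Orientations are given as a 3x3 rotation matrix whose columns are the frame's x, y, z axes.
In Python, from station import sense, capture, finish_job, silhouettes, landmark_of gives the robot as it stands.
- The arm moves only by the tool step_arm, never from a script. Its arguments are lists of equal length, an entry for each row: "linear": the shift along the tool's x, y, z in mm, a list of three; "delta_rot": the turn, a rotation vector about the tool's x, y, z in rad, a list of three; "grip": the finger opening in mm, from 0 to 87. A call has 1 to 10 rows; each row shifts and turns the commanded pose from where the row before left it, along the tool's axes as they then stand; what a row does not reach is not made up. A row lasts 1/8 s, in which the tool goes at most 62.5 mm and 10.7 degrees, less where a joint would pass 70% of its speed; a pose out of reach is approached as far as the arm can. A call with a gripper value outside its range is refused whole. The fingers move at their own pace and stop on an object; the grip force is fixed at half the most. Time passes only in rows, so rows that do not move let the fingers close. It gives the time, the measured TCP pose, the force, the opening and the grip force at its end, in the units of the state.
- sense(): the state, without advancing time (a new reading comes with each control period).
- capture(name): name is "side" or "top"; returns a dict with "img" (384x512x3 uint8, red, green, blue), "fx", "fy", "cx", "cy" (pixels), "world_to_cam" (4x4, takes a point from world to camera coordinates). Camera axes: x right, y up, looking along -z (the intrinsics and any distortion apply to the point x, -y, -z); pixel columns grow to the right and rows downward; lengths in m; the calibration is good to about 2 mm. A picture is of the moment at which its call begins. There is no depth.
- finish_job(): hands the job in; it is judged then, once.
Trained networks look in the newest picture that a camera, given by its name, has taken for a name from the list of things; names that differ only in an ending like _2 or _b are one class to them, and where a whole thing is asked for, a point or a joint stands for the part that bears it (a point fixed in the world has none). Each returns a list of dicts, best first, with "score" (0 to 1); they miss things now and then, are a little off and sometimes report something else, mostly with a low value. They report only what shows in the picture. A call takes as long as a camera call.
- silhouettes(camera, label): "mask" (384x512 bool, what is visible of it) and "point" ([column, row] in pixels, amid what is visible of it).
- landmark_of(camera, label): "point" ([column, row] in pixels: a listed point, or the origin of a listed thing).
The state is a dict: "time_s": time; "joints": joint angles; "joint_velocities": joint speeds; "effort": joint torques, N m; "tcp_pos": TCP position; "ee_rot": TCP orientation; "wrist_force": force on the tool from outside, world axes, zero at the start; "moment": the same for the moment, N m; "gripper_width": opening from 0.0 (shut) to 1.0 (fully open); "gripper_force": force on a finger pad.
Only numpy, scipy, OpenCV 4.12 (cv2) and the standard library are available. Lean on these libraries where they do the work, as an engineer would, in place of code of your own. Each camera call takes 0.05 s, during which the arm holds its last target. There are 200 camera calls.

## Working session

There is one attempt and no reset: what is moved stays moved. The work goes in short steps, Python scripts to look and compute and a tool call to move; the robot and the scene stay as the last step left them, time stands still between calls to the robot, and variables do not carry over. Pictures are saved under pics/ and viewed, at most 10 in all, crops included, and the job is handed in when it is done.

Besides the shell and the picture viewer there is one more tool, called as a command line: name --argument value ..., lists and objects as JSON in quotes. step_arm: Moves the arm, as the interface text tells. Its arguments: {"type":"object","properties":{"linear":{"type":"array"},"delta_rot":{"type":"array"},"grip":{"type":"array"}},"required":["linear","delta_rot","grip"]}

```bash
mkdir -p pics; ls; cat > h.py <<'E'
import numpy as np, cv2
from station import *
def cap(n,save=None):
    c=capture(n)
    if save: cv2.imwrite('pics/'+save,c['img'][:,:,::-1])
    return c
def proj(c,P):
    P=np.atleast_2d(P); W=np.array(c['world_to_cam']); q=P@W[:3,:3].T+W[:3,3]
    return np.c_[c['fx']*q[:,0]/-q[:,2]+c['cx'], c['fy']*-q[:,1]/-q[:,2]+c['cy']]
def ray(c,uv):
    W=np.array(c['world_to_cam']);R=W[:3,:3]
    d=np.array([(uv[0]-c['cx'])/c['fx'],-(uv[1]-c['cy'])/c['fy'],-1.]); d=R.T@d
    return -R.T@W[:3,3], d/np.linalg.norm(d)
def atz(c,uv,z):
    o,d=ray(c,uv); return o+d*(z-o[2])/d[2]
def tri(*cu):
    A=0;b=0;rs=[ray(c,u) for c,u in cu]
    for o,d in rs:
        M=np.eye(3)-np.outer(d,d);A=A+M;b=b+M@o
    X=np.linalg.solve(A,b)
    return X,[np.linalg.norm((np.eye(3)-np.outer(d,d))@(X-o))*1000 for o,d in rs]
E
python3 - <<'E'
from h import *
np.set_printoptions(precision=4,suppress=True)
t=cap('top','t0.png');s=cap('side','s0.png')
for c in (t,s): print({k:v for k,v in c.items() if k!='img'})
for n in ['case','lid_handle','lid_hinge','engine','barrel','tin','tape','head','tray']:
    a=landmark_of('top',n);b=landmark_of('side',n)
    print(n,[(x['point'],x['score']) for x in a[:2]],[(x['point'],x['score']) for x in b[:2]])
    if a and b: print('   ',tri((t,a[0]['point']),(s,b[0]['point'])))
E
```

```text
pics
{'fx': 353.48010054044903, 'fy': 353.48010054044903, 'cx': 255.52633744694057, 'cy': 187.60993607264373, 'world_to_cam': array([[-0.0255, -0.9995, -0.0169, -0.004 ],
       [ 0.9955, -0.0269,  0.0904, -0.5592],
       [-0.0908, -0.0145,  0.9958, -0.9358],
       [ 0.    ,  0.    ,  0.    ,  1.    ]])}
{'fx': 415.6536440319113, 'fy': 415.6536440319113, 'cx': 256.9302829733816, 'cy': 189.4950962840149, 'world_to_cam': array([[-0.9743, -0.2251, -0.0016,  0.5425],
       [ 0.1148, -0.5028,  0.8567, -0.1867],
       [-0.1937,  0.8346,  0.5158, -1.2099],
       [ 0.    ,  0.    ,  0.    ,  1.    ]])}
case [([192.8, 207.9], 0.83), ([329.5, 116.2], 0.18)] [([262.4, 264.4], 0.62)]
    (array([ 0.5069,  0.1583, -0.0047]), [np.float64(2.5229474874277735), np.float64(2.5229474874277096)])
lid_handle [([199.1, 233.4], 0.82)] [([288.7, 220.9], 0.8), ([261.9, 262.2], 0.57)]
    (array([0.4416, 0.1181, 0.1284]), [np.float64(1.0196229610797793), np.float64(1.0196229610797733)])
lid_hinge [([175.5, 173.5], 0.85)] [([229.5, 245.5], 0.71)]
    (array([0.5937, 0.1876, 0.0712]), [np.float64(3.6424296
[... 360 characters left out ...]
5223819895)])
tin [([389.0, 146.6], 0.61)] [([247.9, 166.8], 0.63)]
    (array([ 0.6755, -0.3934,  0.0014]), [np.float64(9.273588616759977), np.float64(9.273588616760081)])
tape [([143.1, 133.4], 0.75)] [([169.8, 285.2], 0.67), ([331.3, 198.3], 0.21)]
    (array([ 0.725 ,  0.2979, -0.0007]), [np.float64(0.10628533124644338), np.float64(0.10628533124653995)])
head [([285.8, 150.8], 0.91), ([192.7, 206.4], 0.16)] [([234.9, 205.9], 0.62)]
    (array([ 0.6607, -0.1063,  0.0017]), [np.float64(1.79883920402409), np.float64(1.7988392040242058)])
tray [([216.9, 128.3], 0.76)] [([197.6, 234.9], 0.67)]
    (array([0.7273, 0.0852, 0.0088]), [np.float64(3.44288819609014), np.float64(3.442888196090036)])
```

View pics/t0.png

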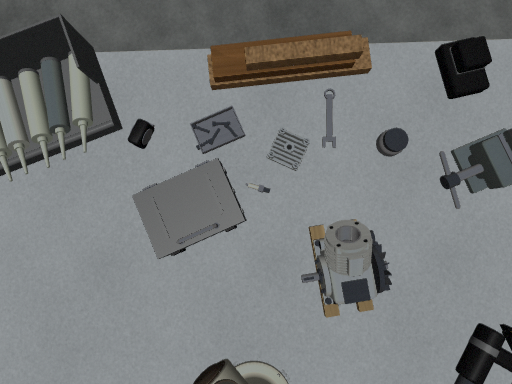

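View pics/s0.png

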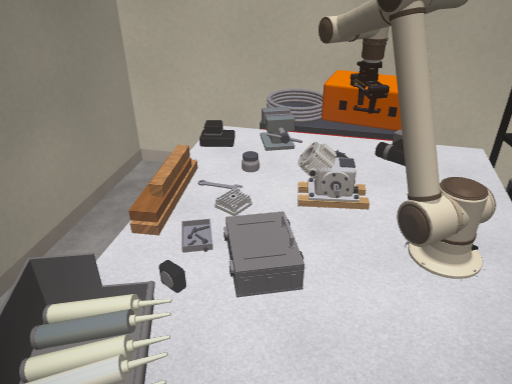

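The top view shows the shut case at about (190,208), its handle at (198,233), and the engine at (345,260) with its bore at (347,234). The side view agrees: case (262,250), engine (332,185). Next I'll fit the poses from the masks and landmarks.

```bash
python3 - <<'E'
from h import *
from scipy.optimize import minimize, least_squares
np.set_printoptions(precision=4,suppress=True)
t=cap('top');s=cap('side')
M={};
for n in('top','side'):
    r=silhouettes(n,'case'); M[n]=r[0]['mask']; print(n,r[0]['score'],M[n].sum())
C={'top':t,'side':s}
def T(p,L):
    c,q=np.cos(p[2]),np.sin(p[2]); L=np.atleast_2d(L); return np.c_[p[0]+c*L[:,0]-q*L[:,1],p[1]+q*L[:,0]+c*L[:,1],L[:,2]]
B=np.array([[x,y,z] for x in(-.088,.088) for y in(-.12,.12) for z in(0,.088)])
def cost(p):
    f=0
    for n in M:
        h=cv2.convexHull(np.round(proj(C[n],T(p,B))*16).astype(np.int32))
        im=np.zeros((384,512),np.uint8); cv2.fillConvexPoly(im,h,1,shift=4); im=im>0
        f+=1-(im&M[n]).sum()/(im|M[n]).sum()
    return f
best=min((minimize(cost,[.507,.158,y],method='Nelder-Mead',options=dict(initial_simplex=np.array([[.507,.158,y],[.517,.158,y],[.507,.168,y],[.507,.158,y+.06]]))) for y in(.35,.42,.5)),key=lambda r:r.fun)
p=best.x; print('case',p,np.degrees(p[2]),best.fun)
print('handle',T(p,[[-.07,0,.124]]),'hinge',T(p,[[.088,0,.066]]))
# engine: landmarks again + bearer
L={'engine':[0,0,0],'barrel':[.096,0,.170]}
ob=[]
for n in L:
    for cn in C:
        r=landmark_of(cn,n); print(n,cn,r[0]['point'],r[0]['score']); ob.append((cn,L[n],r[0]['point']))
def res(p): return np.concatenate([(proj(C[c],T(p,l))[0]-u) for c,l,u in ob])
e=least_squares(res,[.345,-.245,.25],loss='soft_l1'); print('eng',e.x,np.degrees(e.x[2]),res(e.x))
a=atz(t,(313,227),.03);b=atz(t,(332,315),.03); print('bearer yaw',np.degrees(np.arctan2(*(a-b)[[1,0]])),np.linalg.norm(a-b))
r=silhouettes('top','engine')[0]; m=(r['mask']*255).astype(np.uint8)
img=t['img'].copy(); 
big=cv2.resize(img[200:340,280:420],(560,560),interpolation=cv2.INTER_CUBIC); cv2.imwrite('pics/eng.png',big[:,:,::-1])
S=sense(); print(S['time_s'],S['tcp_pos'],np.array(S['ee_rot']),S['gripper_width'])
E
```

```text
top 0.89 6787
side 0.58 5523
case [0.5087 0.1544 0.3915] 22.42899160372362 0.06830395154121793
handle [[0.4439 0.1277 0.124 ]] hinge [[0.59   0.1879 0.066 ]]
engine top [338.9, 262.7] 0.78
engine side [331.1, 196.6] 0.58
barrel top [348.7, 233.6] 0.57
barrel side [307.4, 154.2] 0.9
eng [ 0.3415 -0.2408  0.1242] 7.115779662520348 [ 0.2828  2.9865  0.1265  0.3182 -0.3625 -0.6898 -0.4416 -1.642 ]
bearer yaw 9.960696050095251 0.23295862983133178
1.45 [ 0.257  -0.5697  0.2226] [[-0.9115 -0.4112 -0.0001]
 [-0.4112  0.9115  0.    ]
 [ 0.0001  0.     -1.    ]] 0.9967995770225404
```

View pics/eng.png

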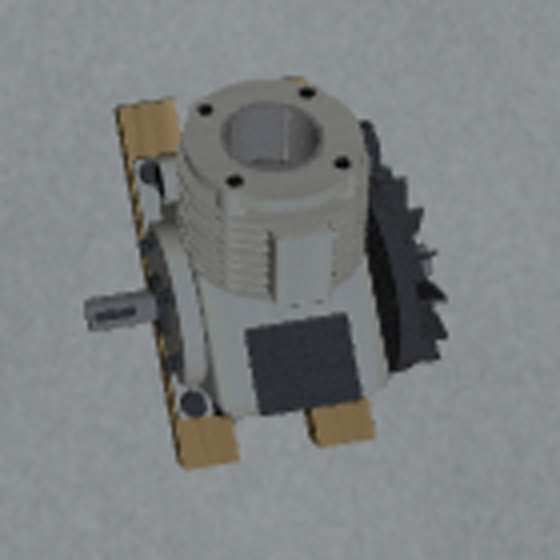

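The zoomed view shows the bore mouth centred at about (348,234) in the top image, and bearers giving an engine yaw of about 9°. I'll write a move planner and start the approach by rising and turning the wrist about 88°.

```bash
cat >> h.py <<'E'
from scipy.spatial.transform import Rotation as Rn
np.set_printoptions(precision=4,suppress=True)
def plan(p,R,nrows=None,p0=None,R0=None):
    "shift (mm, tool axes) and rotvec from current pose to p,R"
    S=sense(); p0=np.array(S['tcp_pos']) if p0 is None else p0; R0=np.array(S['ee_rot']) if R0 is None else R0
    return R0.T@(np.array(p)-p0)*1000, Rn.from_matrix(R0.T@R).as_rotvec()
def down(yaw): # tool pointing down, tool y at yaw deg
    a=np.radians(yaw); y=np.array([np.cos(a),np.sin(a),0]); z=np.array([0,0,-1.]); return np.c_[np.cross(y,z),y,z]
E
python3 - <<'E'
from h import *
t=cap('top')
print('bore',atz(t,(347.9,233.9),.170))
for u in((178,243),(217,225),(197.5,234),(199.1,233.4)): print(atz(t,u,.124))
print(plan([.257,-.5697,.32],down(202.4)))
print(plan([.443,.123,.30],down(202.4),p0=np.array([.257,-.5697,.32]),R0=down(202.4)))
E
```

```text
bore [ 0.4345 -0.2278  0.17  ]
[0.4208 0.1703 0.124 ]
[0.4616 0.0754 0.124 ]
[0.4412 0.1229 0.124 ]
[0.4425 0.119  0.124 ]
(array([  0.0219,  -0.0198, -97.4611]), array([ 0.   , -0.   , -1.538]))
(array([-569.5539, -435.933 ,   20.    ]), array([0., 0., 0.]))
```

step_arm --linear '[[0,0,-50],[0,0,-50],[0,0,0],[0,0,0],[0,0,0],[0,0,0],[0,0,0],[0,0,0],[0,0,0],[0,0,0]]' --delta_rot '[[0,0,-0.1538],[0,0,-0.1538],[0,0,-0.1538],[0,0,-0.1538],[0,0,-0.1538],[0,0,-0.1538],[0,0,-0.1538],[0,0,-0.1538],[0,0,-0.1538],[0,0,-0.1538]]' --grip '[87,87,87,87,87,87,87,87,87,87]'

```text
time_s: 2.75
tcp_pos: [0.257, -0.5696, 0.3225]
ee_rot: [[0.386, -0.923, -0.0], [-0.923, -0.386, 0.0], [-0.0, 0.0, -1.0]]
wrist_force: [-0.3, 0.5, 0.3]
gripper_width: 1.002
gripper_force: 0.0
```

step_arm --linear '[[-47,-36,0],[-47,-36,0],[-47,-36,0],[-47,-36,0],[-47,-36,0],[-47,-36,0],[-47,-36,0],[-47,-36,0],[-47,-36,0],[-47,-36,0]]' --delta_rot '[[0,0,0],[0,0,0],[0,0,0],[0,0,0],[0,0,0],[0,0,0],[0,0,0],[0,0,0],[0,0,0],[0,0,0]]' --grip '[87,87,87,87,87,87,87,87,87,87]'

```text
time_s: 4.0
tcp_pos: [0.4108, 0.004, 0.3231]
ee_rot: [[0.382, -0.924, 0.002], [-0.924, -0.382, 0.0], [0.0, -0.002, -1.0]]
wrist_force: [1.7, -1.1, 0.6]
gripper_width: 0.998
gripper_force: 0.0
```

```bash
python3 - <<'E'
from h import *
print(sense()['joints'],sense()['tcp_pos']); print(plan([.442,.122,.20],down(202.6)))
E
```

```text
[ 23.4619  -3.3572 -16.3724   0.0124 -76.8923  -1.0323] [0.4108 0.004  0.3231]
(array([-97.1667, -73.7119, 123.2113]), array([-0.0016, -0.0002, -0.0029]))
```

step_arm --linear '[[-48,-37,20],[-49,-37,20],[0,0,50],[0,0,50],[0,0,50],[0,0,26],[0,0,0]]' --delta_rot '[[0,0,0],[0,0,0],[0,0,0],[0,0,0],[0,0,0],[0,0,0],[0,0,0]]' --grip '[87,87,87,87,87,87,87]'

```text
time_s: 4.88
tcp_pos: [0.4402, 0.116, 0.1061]
ee_rot: [[0.381, -0.925, -0.004], [-0.925, -0.381, -0.003], [0.001, 0.005, -1.0]]
wrist_force: [0.3, -0.5, 0.6]
gripper_width: 1.0
gripper_force: 0.0
```

step_arm --linear '[[0,0,0],[0,0,0],[0,0,0],[0,0,0],[0,0,0],[0,0,0]]' --delta_rot '[[0,0,0],[0,0,0],[0,0,0],[0,0,0],[0,0,0],[0,0,0]]' --grip '[0,0,0,0,0,0]'

```text
time_s: 5.62
tcp_pos: [0.4413, 0.1168, 0.1076]
ee_rot: [[0.381, -0.925, -0.0], [-0.925, -0.381, -0.0], [0.0, 0.0, -1.0]]
wrist_force: [-0.2, 0.7, 0.6]
gripper_width: 0.402
gripper_force: 0.0
```

step_arm --linear '[[0,0,0],[0,0,0],[0,0,0],[0,0,0],[0,0,0],[0,0,0]]' --delta_rot '[[0,0,0],[0,0,0],[0,0,0],[0,0,0],[0,0,0],[0,0,0]]' --grip '[0,0,0,0,0,0]'

```text
time_s: 6.38
tcp_pos: [0.4477, 0.1196, 0.1093]
ee_rot: [[0.383, -0.924, 0.014], [-0.924, -0.383, 0.006], [-0.0, -0.015, -1.0]]
wrist_force: [13.5, -1.2, -5.9]
gripper_width: 0.104
gripper_force: 30.0
```

```bash
python3 - <<'E'
from h import *
# arc, tool fixed: tool y = -case x, tool z = down. steps of 5 deg
a0=np.radians(159.8);r=168.3
prev=np.array([np.cos(a0),np.sin(a0)])*r
for d in range(5,101,5):
    a=a0-np.radians(d);q=np.array([np.cos(a),np.sin(a)])*r; m=q-prev; prev=q
    print(d,'y %.1f z %.1f'%(-m[0],-m[1]))
E
```

```text
5 y -5.7 z -13.5
10 y -6.8 z -13.0
15 y -7.9 z -12.4
20 y -9.0 z -11.6
25 y -10.0 z -10.8
30 y -10.9 z -9.9
35 y -11.7 z -8.9
40 y -12.4 z -7.8
45 y -13.0 z -6.7
50 y -13.6 z -5.6
55 y -14.0 z -4.4
60 y -14.3 z -3.1
65 y -14.6 z -1.9
70 y -14.7 z -0.6
75 y -14.7 z 0.7
80 y -14.5 z 2.0
85 y -14.3 z 3.2
90 y -14.0 z 4.5
95 y -13.5 z 5.7
100 y -13.0 z 6.8
```

step_arm --linear '[[0,-6,0],[0,-5.7,-13.5],[0,-6.8,-13],[0,-7.9,-12.4],[0,-9,-11.6],[0,-10,-10.8],[0,-10.9,-9.9],[0,0,0]]' --delta_rot '[[0,0,0],[0,0,0],[0,0,0],[0,0,0],[0,0,0],[0,0,0],[0,0,0],[0,0,0]]' --grip '[0,0,0,0,0,0,0,0]'

```text
time_s: 7.38
tcp_pos: [0.493, 0.1381, 0.1804]
ee_rot: [[0.381, -0.925, -0.002], [-0.925, -0.381, -0.001], [0.0, 0.002, -1.0]]
wrist_force: [-7.0, -0.2, 4.6]
gripper_width: 0.102
gripper_force: 30.0
```

```bash
python3 - <<'E'
from h import *
s=cap('side','s1.png'); S=sense(); print(S['tcp_pos'],S['wrist_force'],S['gripper_width'],S['moment'])
E
```

```text
[0.4926 0.138  0.18  ] [-6.817   0.7323  4.0083] 0.10396246067728465 [ 0.057   2.3887 -0.0241]
```

View pics/s1.png

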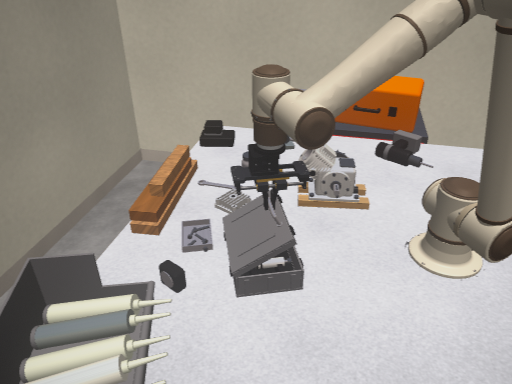

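The side view shows the lid about 30° up, with the bar in the fingers at (270,197). Forces are small, so I'll continue along the arc.

step_arm --linear '[[0,-11.7,-8.9],[0,-12.4,-7.8],[0,-13,-6.7],[0,-13.6,-5.6],[0,-14,-4.4],[0,-14.3,-3.1],[0,-14.6,-1.9],[0,-14.7,-0.6]]' --delta_rot '[[0,0,0],[0,0,0],[0,0,0],[0,0,0],[0,0,0],[0,0,0],[0,0,0],[0,0,0]]' --grip '[0,0,0,0,0,0,0,0]'

```text
time_s: 8.43
tcp_pos: [0.5947, 0.1793, 0.2196]
ee_rot: [[0.382, -0.924, 0.002], [-0.924, -0.382, -0.001], [0.001, -0.001, -1.0]]
wrist_force: [-2.9, -1.8, 3.6]
gripper_width: 0.106
gripper_force: 30.0
```

step_arm --linear '[[0,-14.7,0.7],[0,-14.5,2],[0,-14.3,3.2],[0,-14,4.5],[0,-13.5,5.7],[0,0,0]]' --delta_rot '[[0,0,0],[0,0,0],[0,0,0],[0,0,0],[0,0,0],[0,0,0]]' --grip '[0,0,0,0,0,0]'

```text
time_s: 9.18
tcp_pos: [0.6611, 0.2068, 0.2007]
ee_rot: [[0.381, -0.925, 0.002], [-0.925, -0.381, -0.0], [0.001, -0.001, -1.0]]
wrist_force: [1.6, -4.2, 1.4]
gripper_width: 0.099
gripper_force: 30.0
```

```bash
python3 - <<'E'
from h import *
s=cap('side','s2.png'); S=sense(); print(S['tcp_pos'],S['wrist_force'],S['gripper_width'],S['moment'])
E
```

```text
[0.6605 0.2065 0.2011] [ 2.5592 -3.5238  1.8935] 0.10283367712723718 [-1.2635 -0.5841  0.0103]
```

View pics/s2.png

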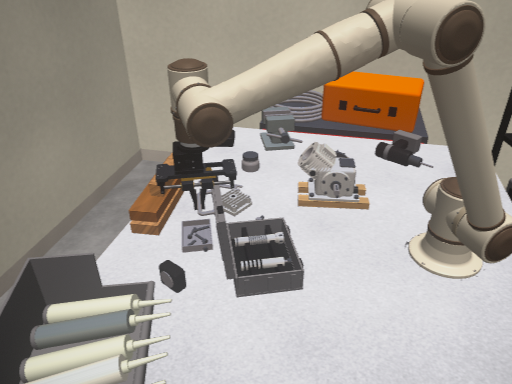

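The side view shows the lid just past upright, with both tools visible in the case at (260,240) and (262,265). I'll push on to the stop, open slightly and rise.

step_arm --linear '[[0,-13,6.8],[0,0,0],[0,0,0],[0,0,0],[0,0,0],[0,0,0]]' --delta_rot '[[0,0,0],[0,0,0],[0,0,0],[0,0,0],[0,0,0],[0,0,0]]' --grip '[0,0,26,26,26,26]'

```text
time_s: 9.98
tcp_pos: [0.671, 0.2121, 0.1949]
ee_rot: [[0.381, -0.924, 0.0], [-0.924, -0.381, 0.001], [-0.0, -0.0, -1.0]]
wrist_force: [1.1, -0.7, 0.2]
gripper_width: 0.293
gripper_force: 0.0
```

step_arm --linear '[[0,0,-20],[0,0,-40],[0,0,-40],[0,0,-40],[0,0,0]]' --delta_rot '[[0,0,0],[0,0,0],[0,0,0],[0,0,0],[0,0,0]]' --grip '[26,26,26,26,26]'

```text
time_s: 10.6
tcp_pos: [0.6724, 0.212, 0.3399]
ee_rot: [[0.381, -0.924, 0.008], [-0.924, -0.381, 0.004], [-0.0, -0.009, -1.0]]
wrist_force: [0.0, -0.6, -0.7]
gripper_width: 0.299
gripper_force: 0.0
```

```bash
python3 - <<'E'
from h import *
s=cap('side');t=cap('top')
m=np.hstack([s['img'][150:310,190:350],t['img'][110:270,110:270]]); cv2.imwrite('pics/m.png',cv2.resize(m,(800,400),interpolation=cv2.INTER_CUBIC)[:,:,::-1])
for n in('torch','pickup'):
    for c,C in(('side',s),('top',t)):
        print(n,c,[(x['point'],x['score']) for x in landmark_of(c,n)[:3]],[(x['point'],x['score']) for x in silhouettes(c,n)[:3]])
case=[.5087,.1544,.3915]
print('lid grasp check', sense()['tcp_pos'], sense()['wrist_force'])
for y in(.052,-.052):
    c,q=np.cos(.4),np.sin(.4)
    P=np.array([[.5087-q*y,.1544+c*y,.043]]); print(y,P,proj(s,P),proj(t,P))
E
```

```text
torch side [([256.7, 240.1], 0.83)] [([258.2, 236.8], 0.91)]
torch top [([209.9, 202.6], 0.93)] [([209.9, 202.4], 0.94)]
pickup side [([264.0, 264.3], 0.64)] [([265.4, 263.8], 0.85)]
pickup top [([174.3, 215.0], 0.91), ([328.9, 117.3], 0.64)] [([173.3, 216.0], 0.97)]
lid grasp check [0.6711 0.2115 0.3343] [ 0.3197 -0.2206 -0.3556]
0.052 [[0.4885 0.2023 0.043 ]] [[264.7563 262.4621]] [[173.0482 215.6043]]
-0.052 [[0.5289 0.1065 0.043 ]] [[257.9933 238.8558]] [[208.769 199.45 ]]
```

View pics/m.png

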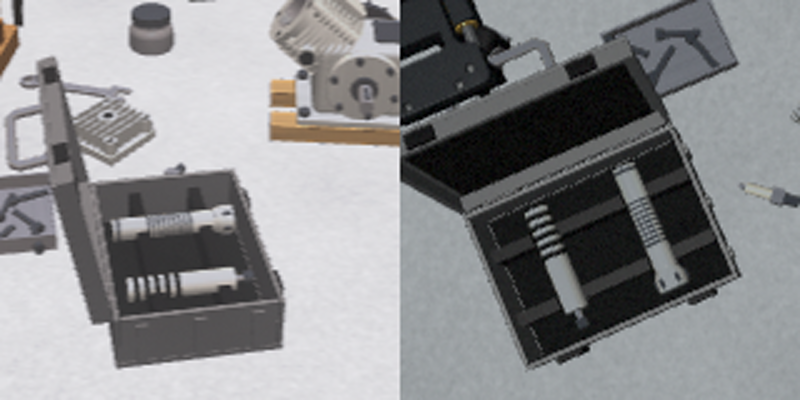

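The lid rests back. The torch (flared head) is in the place nearer the engine, at (210,203) in the top image. Now I'll measure it and plan the grasp.

```bash
python3 - <<'E'
from h import *
s=cap('side');t=cap('top')
X=tri((s,(256.7,240.1)),(t,(209.9,202.6)));print(X)
print(atz(t,(209.9,202.6),.043))
m=silhouettes('top','torch')[0]['mask']; 
P=np.array([atz(t,(u,v),.046)[:2] for v,u in np.argwhere(m)]);c=P.mean(0);w,V=np.linalg.eigh(np.cov(P.T)); d=V[:,1]; q=(P-c)@d;print(c,np.degrees(np.arctan2(d[1],d[0])),q.min(),q.max(),c+d*(q.min()+q.max())/2)
m=silhouettes('side','torch')[0]['mask']
P=np.array([atz(s,(u,v),.046)[:2] for v,u in np.argwhere(m)]);print('side',P.mean(0))
S=sense();print(S['joints'],S['tcp_pos'])
E
```

```text
(array([0.5268, 0.1055, 0.0374]), [np.float64(6.106300317445157), np.float64(6.106300317445301)])
[0.5205 0.1036 0.043 ]
[0.5233 0.1033] -157.2988147902177 -0.07557821543156637 0.06666799257133241 [0.5274 0.1051]
side [ 0.6694 -0.3619]
[ 30.619   27.8628  25.3219  -0.0022 -87.4634  -8.2148] [0.6712 0.2116 0.3348]
```

step_arm --linear '[[0,50,0],[0,50,0],[0,30,0],[0,0,0],[0,0,0],[0,0,0],[0,0,0],[0,0,0],[0,0,0],[0,0,0]]' --delta_rot '[[0,0,0.157],[0,0,0.157],[0,0,0.157],[0,0,0.157],[0,0,0.157],[0,0,0.157],[0,0,0.157],[0,0,0.157],[0,0,0.157],[0,0,0.157]]' --grip '[46,46,46,46,46,46,46,46,46,46]'

```text
time_s: 12.55
tcp_pos: [0.5464, 0.1786, 0.3351]
ee_rot: [[-0.926, -0.377, 0.0], [-0.377, 0.926, 0.0], [-0.0, 0.0, -1.0]]
wrist_force: [1.0, -0.8, 0.4]
gripper_width: 0.53
gripper_force: 0.0
```

step_arm --linear '[[23,-30,10],[23.5,-30.5,10],[0,0,55],[0,0,55],[0,0,50],[0,0,30],[0,0,0]]' --delta_rot '[[0,0,0],[0,0,0],[0,0,0],[0,0,0],[0,0,0],[0,0,0],[0,0,0]]' --grip '[46,46,46,46,46,46,46]'

```text
time_s: 13.42
tcp_pos: [0.5251, 0.1042, 0.1229]
ee_rot: [[-0.924, -0.382, -0.005], [-0.382, 0.924, -0.002], [0.005, -0.0, -1.0]]
wrist_force: [0.8, -0.2, 0.5]
gripper_width: 0.529
gripper_force: 0.0
```

```bash
python3 - <<'E'
from h import *
S=sense();t=cap('side');print(S['tcp_pos'])
print(plan([.5265,.1052,.026],down(112.5)))
cv2.imwrite('pics/m2.png',cv2.resize(t['img'][150:310,170:370],(800,640)[:2],interpolation=cv2.INTER_CUBIC)[:600,:,::-1])
E
```

```text
[0.5251 0.1042 0.1229]
(array([-0.0757,  0.479 , 98.9455]), array([-0.0006, -0.001 , -0.0005]))
```

View pics/m2.png

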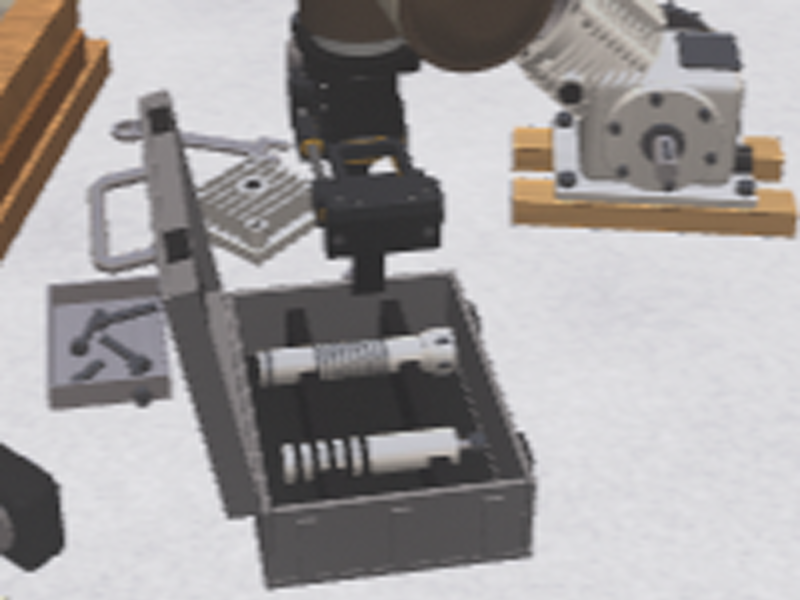

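The zoomed side view shows the fingers at (368,275) above the torch, centred between the ribs, and the lid clear. I'll descend.

step_arm --linear '[[0,0,30],[0,0,25],[0,0,22],[0,0,20],[0,0,0]]' --delta_rot '[[0,0,0],[0,0,0],[0,0,0],[0,0,0],[0,0,0]]' --grip '[46,46,46,46,46]'

```text
time_s: 14.1
tcp_pos: [0.5272, 0.1052, 0.0286]
ee_rot: [[-0.924, -0.382, 0.001], [-0.382, 0.924, 0.0], [-0.001, -0.0, -1.0]]
wrist_force: [-0.0, 0.2, -0.2]
gripper_width: 0.531
gripper_force: 0.0
```

step_arm --linear '[[0,0,0],[0,0,0],[0,0,0],[0,0,0],[0,0,0]]' --delta_rot '[[0,0,0],[0,0,0],[0,0,0],[0,0,0],[0,0,0]]' --grip '[0,0,0,0,0]'

```text
time_s: 14.72
tcp_pos: [0.5272, 0.1052, 0.0289]
ee_rot: [[-0.924, -0.382, 0.002], [-0.382, 0.924, 0.0], [-0.002, -0.0, -1.0]]
wrist_force: [-1.0, -0.1, 5.7]
gripper_width: 0.29
gripper_force: 30.0
```

step_arm --linear '[[0,0,0],[0,0,-15],[0,0,-25],[0,0,-35],[0,0,-35],[0,0,0],[0,0,0],[0,0,0]]' --delta_rot '[[0,0,0],[0,0,0],[0,0,0],[0,0,0],[0,0,0],[0,0,0],[0,0,0],[0,0,0]]' --grip '[0,0,0,0,0,0,0,0]'

```text
time_s: 15.72
tcp_pos: [0.5255, 0.1045, 0.1365]
ee_rot: [[-0.924, -0.382, -0.003], [-0.382, 0.924, -0.001], [0.003, 0.0, -1.0]]
wrist_force: [-1.1, 0.1, -1.3]
gripper_width: 0.288
gripper_force: 30.0
```

step_arm --linear '[[0,0,-50],[0,0,-50],[0,0,-50],[0,0,-50],[0,0,-50],[0,0,0]]' --delta_rot '[[0,0,0],[0,0,0],[0,0,0],[0,0,0],[0,0,0],[0,0,0]]' --grip '[0,0,0,0,0,0]'

```text
time_s: 16.48
tcp_pos: [0.528, 0.1053, 0.3915]
ee_rot: [[-0.924, -0.382, 0.007], [-0.382, 0.924, 0.002], [-0.007, -0.0, -1.0]]
wrist_force: [0.3, 0.3, -2.7]
gripper_width: 0.29
gripper_force: 30.0
```

```bash
cat >> h.py <<'E'
MOUTH=np.array([.4348,-.2280,.170]); YAW=9.0
def goal(dist=.175):
    w=np.radians(YAW);f=np.array([np.cos(w),np.sin(w),0]);u=np.array([0,0,1.])
    b=np.radians(50);a=np.sin(b)*f+np.cos(b)*u
    z=np.sin(b)*-u+np.cos(b)*f  # perp to a
    x=-a; R=np.c_[x,np.cross(z,x),z]
    return a,R,MOUTH+a*dist
E
python3 - <<'E'
from h import *
s=cap('side');t=cap('top')
u=landmark_of('side','torch');v=landmark_of('top','torch');S=sense();R0=np.array(S['ee_rot']);p0=np.array(S['tcp_pos'])
if u and v:
    X=tri((s,u[0]['point']),(t,v[0]['point']));print(u[0]['score'],v[0]['score'],X,'in tool mm',R0.T@(X[0]-p0)*1000)
a,R,P=goal(); print(a,P,R); print(S['joints'],p0,S['gripper_width'],S['gripper_force'])
tcp=P+R[:,2]*.019
print(tcp,plan(tcp,R))
E
```

```text
0.82 0.27 (array([0.5112, 0.081 , 0.3937]), [np.float64(20.216449600137008), np.float64(20.21644960013711)]) in tool mm [ 22.7637 -16.4701  -8.1586]
[0.7566 0.1198 0.6428] [ 0.5672 -0.207   0.2825] [[-0.7566 -0.1564  0.6349]
 [-0.1198  0.9877  0.1006]
 [-0.6428  0.     -0.766 ]]
[ 28.5867   9.4161   5.8962  -0.0446 -86.7535 -96.1349] [0.5259 0.1049 0.3854] 0.29108928933973316 29.99975949525833
[ 0.5793 -0.2051  0.2679] (array([  68.4666, -306.8957,  117.728 ]), array([ 0.0817, -0.6997,  0.2253]))
```

```bash
python3 - <<'E'
from h import *
a,R,P=goal(.28); tcp=P+R[:,2]*.019
l,r=plan(tcp,R);S=sense();R0=np.array(S['ee_rot']);p=np.array(S['tcp_pos']); n=8
print(tcp,l,r)
for k in range(n):
    d=(tcp-np.array(S['tcp_pos']))/n
    print(np.round(R0.T@d*1000,1).tolist(),end=',')
    R0=R0@Rn.from_rotvec(r/n).as_matrix()
print(np.round(r/n,4))
E
```

```text
[ 0.6587 -0.1925  0.3354] [  -9.4355 -325.5857   49.8535] [ 0.0817 -0.6997  0.2253]
[-1.2, -40.7, 6.2],[-1.8, -40.6, 6.8],[-2.3, -40.5, 7.4],[-2.7, -40.3, 8.0],[-3.1, -40.1, 8.7],[-3.5, -40.0, 9.4],[-3.8, -39.8, 10.1],[-4.0, -39.5, 10.8],[ 0.0102 -0.0875  0.0282]
```

step_arm --linear '[[-1.2,-40.7,6.2],[-1.8,-40.6,6.8],[-2.3,-40.5,7.4],[-2.7,-40.3,8],[-3.1,-40.1,8.7],[-3.5,-40,9.4],[-3.8,-39.8,10.1],[-4,-39.5,10.8],[0,0,0],[0,0,0]]' --delta_rot '[[0.0102,-0.0875,0.0282],[0.0102,-0.0875,0.0282],[0.0102,-0.0875,0.0282],[0.0102,-0.0875,0.0282],[0.0102,-0.0875,0.0282],[0.0102,-0.0875,0.0282],[0.0102,-0.0875,0.0282],[0.0102,-0.0875,0.0282],[0,0,0],[0,0,0]]' --grip '[0,0,0,0,0,0,0,0,0,0]'

```text
time_s: 17.92
tcp_pos: [0.659, -0.1924, 0.3362]
ee_rot: [[-0.756, -0.156, 0.636], [-0.118, 0.988, 0.102], [-0.644, 0.002, -0.765]]
wrist_force: [-0.0, -0.0, -1.1]
gripper_width: 0.285
gripper_force: 30.0
```

```bash
python3 - <<'E'
from h import *
s=cap('side');t=cap('top');S=sense();R0=np.array(S['ee_rot']);p0=np.array(S['tcp_pos'])
a,R,P=goal(); tcp=P+R[:,2]*.019;print(plan(tcp,R))
for c,C in(('side',s),('top',t)):
    print(c,'exp',proj(C,[p0-R0[:,2]*.019]))
    print([(x['point'],x['score']) for x in landmark_of(c,'torch')[:2]],[(x['point'],x['score']) for x in silhouettes(c,'torch')[:2]])
    print('bar',[(x['point'],x['score']) for x in landmark_of(c,'barrel')[:2]],'exp',proj(C,[MOUTH]))
m=np.hstack([s['img'][60:220,220:380],t['img'][130:290,270:430]]); cv2.imwrite('pics/m3.png',cv2.resize(m,(800,400),interpolation=cv2.INTER_CUBIC)[:,:,::-1])
E
```

```text
(array([107.1339,  -0.9308,   0.6689]), array([0.0016, 0.0038, 0.0002]))
side exp [[242.6161  98.9179]]
[([262.3, 264.1], 0.74), ([245.1, 99.6], 0.67)] [([236.3, 98.0], 0.67), ([327.5, 183.4], 0.45)]
bar [([306.7, 151.8], 0.6), ([249.4, 168.8], 0.54)] exp [[307.4952 152.7317]]
top exp [[347.5202 120.1594]]
[([347.8, 117.3], 0.79), ([344.9, 231.8], 0.38)] [([343.8, 102.0], 0.91)]
bar [([345.8, 233.9], 0.92), ([289.4, 152.4], 0.52)] exp [[347.9713 233.7736]]
```

View pics/m3.png

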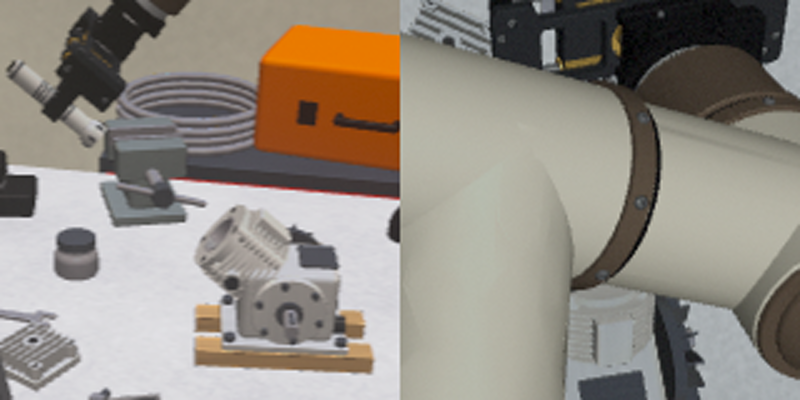

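The composite shows the torch nose-down at (55,103), pointing along the bore line at the cylinder (225,245). Arm and torch clear the engine. I'll move in along tool x, with −4 mm in z because the grip sits slightly high.

step_arm --linear '[[20,-1,-2],[25,0,-2],[25,0,0],[20,0,0],[16,0,0],[0,0,0],[0,0,0],[0,0,0]]' --delta_rot '[[0,0,0],[0,0,0],[0,0,0],[0,0,0],[0,0,0],[0,0,0],[0,0,0],[0,0,0]]' --grip '[0,0,0,0,0,0,0,0]'

```text
time_s: 19.32
tcp_pos: [0.5781, -0.2063, 0.2732]
ee_rot: [[-0.753, -0.157, 0.639], [-0.119, 0.988, 0.102], [-0.647, 0.0, -0.762]]
wrist_force: [-0.9, 0.4, -1.6]
gripper_width: 0.289
gripper_force: 30.0
```

```bash
python3 - <<'E'
from h import *
s=cap('side');t=cap('top');S=sense();R0=np.array(S['ee_rot']);p0=np.array(S['tcp_pos'])
print(p0,S['time_s'],S['gripper_force'],R0.T@(MOUTH-p0)*1000)
for c,C in(('side',s),('top',t)):
    print(c,'exp',proj(C,[p0-R0[:,2]*.014, p0-R0[:,2]*.014-R0[:,0]*.073,p0-R0[:,2]*.014+R0[:,0]*.07]))
    print([(x['point'],x['score']) for x in landmark_of(c,'torch')[:2]])
print(np.abs(np.degrees(np.arccos(-R0[:,0]@goal()[0]))))
m=s['img'][80:200,240:400]; cv2.imwrite('pics/m4.png',cv2.resize(m,(800,600),interpolation=cv2.INTER_CUBIC)[:,:,::-1])
E
```

```text
[ 0.5779 -0.2063  0.2728] 19.425 29.99973714351654 [176.8654   0.8569 -15.2053]
side exp [[267.5739 119.7731]
 [250.3181 105.3784]
 [283.6238 133.1619]]
[([265.9, 120.0], 0.74)]
top exp [[348.3187 168.277 ]
 [348.3921 135.5827]
 [348.2561 196.1601]]
[([348.7, 169.3], 0.63)]
0.31947464076378207
```

View pics/m4.png

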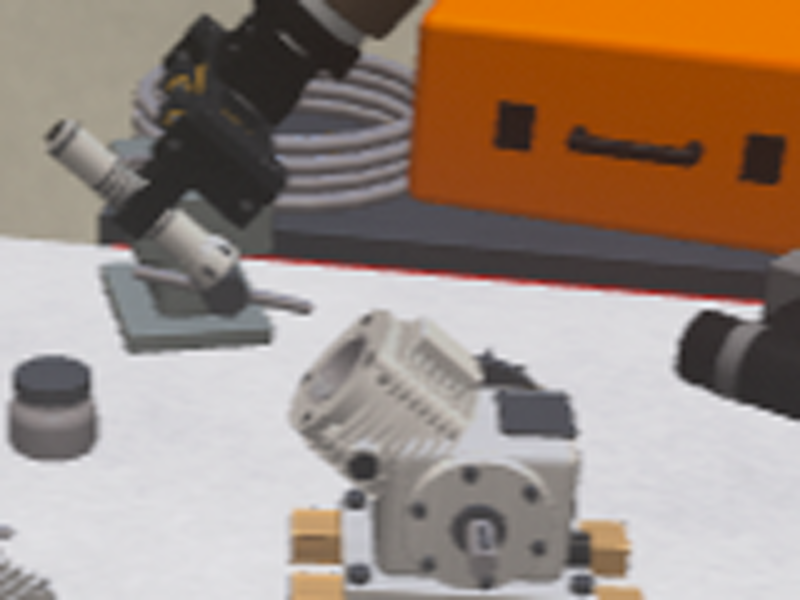

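The zoom shows the torch from (62,135) to its lens at (225,290), pointing at the bore mouth (337,368) and maybe pitched a little steep. I'll check the axis with the mask.

```bash
python3 - <<'E'
from h import *
s=cap('side');t=cap('top');S=sense();R0=np.array(S['ee_rot']);p0=np.array(S['tcp_pos'])
# fit rotation about tool y (pitch), slide along x, z offset so rendered torch matches side mask extremes
for c,C in(('side',s),('top',t)):
    for r in silhouettes(c,'torch')[:1]:
        q=np.argwhere(r['mask'])[:,::-1].astype(float); m=q.mean(0); w,V=np.linalg.eigh(np.cov(q.T)); d=V[:,1]; d=d*np.sign(d[1]); k=(q-m)@d
        print(c,r['score'],len(q),'angle',np.degrees(np.arctan2(d[1],d[0])),'ends',m+d*k.min(),m+d*k.max(),'width',np.sqrt(w[0]))
        e=proj(C,[p0-R0[:,2]*.014-R0[:,0]*.073,p0-R0[:,2]*.014+R0[:,0]*.07]);v=e[1]-e[0]; print(' exp angle',np.degrees(np.arctan2(v[1],v[0])),e.ravel())
        n=np.array([-d[1],d[0]]); print(' perp px of mouth from seen line',(proj(C,[MOUTH])[0]-m)@n,' exp torch centre',(e.mean(0)-m)@n)
        for dp in(-6,-3,3,6):
            Rr=R0@Rn.from_rotvec([0,np.radians(dp),0]).as_matrix(); v=proj(C,[p0+Rr[:,0]*.07])[0]-proj(C,[p0-Rr[:,0]*.073])[0]; print('  pitch',dp,np.degrees(np.arctan2(v[1],v[0])))
E
```

```text
side 0.87 249 angle 39.60954890976564 ends [250.377 106.336] [283.4299 133.6889] width 2.1385218602385776
 exp angle 39.81271685583282 [250.4159 105.4785 283.7297 133.247 ]
 perp px of mouth from seen line -0.6722863263588994  exp torch centre -0.6085350673129073
  pitch -6 45.51881054258117
  pitch -3 42.573738871651564
  pitch 3 36.7368499417408
  pitch 6 33.843018296754266
```

The mask axis is 39.6° against 39.8° expected, and the bore mouth lies 0.7 px off the torch line, so I'm handing in.

```bash
python3 -c "
from station import *
print(finish_job())"
```

```text
the job is handed in; nothing more can be done
None
```

The job is handed in, though the judge returned no verdict: the lid was last seen resting open on its stop, and the torch is held still in line with the bore, pointing at its middle, lens about 10.5 cm off the mouth by my measurement.

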